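Draw the front tote from a roller lane and stage it on the stand

ROBOT

A 6-joint arm with a two-finger parallel gripper is mounted at the origin on the work surface. World frame = base frame: x ahead of the robot, y to its left, z up, the work surface at z = 0. Lengths are in m, angles in degrees, forces in N, time in s.
With the tool pointing down it reaches from about 0.4 to 0.925 m from the base axis. Payload 12.5 kg.
Tool frame: the origin (TCP) lies midway between the tips of the shut fingers; the grasp point (between the pads) lies 19 mm behind it; z points along the fingers, y is the line along which they close (so a half turn about z gives the same grasp; the last joint's range is limited). The gripper opens to 95 mm and grips with 3 to 60 N. Pads are 20 mm wide; open, the fingers measure 119 mm over their backs; the gripper's body (75 mm by 180 mm) begins 59 mm behind the grasp point.
Start: joints at [67.976, 28.126, 89.318, -0, 62.55, -6.05], TCP at [0.172, 0.601, 0.215] pointing down, gripper open.
Joint ranges: [-177.58, 177.58], [-47.91, 125.51], [2.72, 160], [-65.01, 245.01], [3.68, 167.84], [-153.87, 153.87]. Speed limits (degrees/s): [127.2, 127.2, 159.86, 180, 180, 180].

INTERFACE

Orientations are given as [roll, pitch, yaw] about the fixed x, y, z axes, in that order (R = Rz(yaw) Ry(pitch) Rx(roll)).
In Python, from plant import env gives the robot as it stands.
- The arm moves only by the tool move_arm, never from a script. Its argument "motion" is a list of rows, each an object with "grip": the gripper command: -1 is shut, 1 is fully open, values between are in proportion; "travel": the shift along the world's x, y, z as a fraction of full scale, a list of three; "delta_rot": the turn, a rotation vector about the world's x, y, z as a fraction of full scale, a list of three. A call has 1 to 8 rows; each row is the pose to reach, as a shift and turn from the pose commanded when the call began; what a row does not reach only later rows make up. Full scale, the value 1, is 50 cm for a shift and 90 degrees for a turn. A row lasts 1/12 s, in which the tool goes at most 41.7 mm and 7.16 degrees, less where a joint would pass 70% of its speed; a pose out of reach is approached as far as the arm can. A call with a number of a shift or a turn outside -1 to 1 is refused whole. A call with a gripper value outside its range is refused whole. The fingers move at their own pace and stop on an object; "newtons" is the grip in N (left out, the last holds). Time passes only in rows, so rows that repeat a pose let the fingers close. It gives the time, the measured TCP pose, the force, the opening and the grip force at its end, in the units of the state.
- env.get_state(): the state, without advancing time (a new reading comes with each control period).
- env.get_image(name): name is "scene" or "top" or "wrist"; returns a dict with "color" (420x560x3 uint8, red, green, blue), "fx", "fy", "cx", "cy" (pixels), "R" (3x3) and "t" (3): a world point X has camera coordinates R X + t. Camera axes: x right, y down, z forward; pixel columns grow to the right and rows downward; lengths in m; the calibration is good to about 2 mm. The wrist camera is an equidistant fisheye: a pixel r from the principal point sees the ray r / f radians off the axis. A picture is of the moment at which its call begins. There is no depth.
- env.finish_job(): hands the job in; it is judged then, once.
Trained networks look in a picture, given as the dict that the camera call returned (one of the last four; its "shot" number tells which), for a name from the list of things; names that differ only in an ending like _2 or _b are one class to them, and where a whole thing is asked for, a point or a joint stands for the part that bears it (a point fixed in the world has none). Each returns a list of dicts, best first, with "conf" (0 to 1); they miss things now and then, are a little off and sometimes report something else, mostly with a low value. They report only what shows in the picture. A call takes as long as a camera call. They do not tell look-alikes from the thing itself.
- env.look_for(picture, thing): "location" ([column, row] as shares, 0 to 1, of the picture: columns of its width, rows of its height, amid what is visible of it).
- env.silhouettes(picture, thing): "mask" (420x560 bool, what is visible of it) and "location" ([column, row] as shares, 0 to 1, of the picture: columns of its width, rows of its height, amid what is visible of it).
- env.spot_point(picture, thing): "location" ([column, row] as shares, 0 to 1, of the picture: columns of its width, rows of its height: a listed point, or the origin of a listed thing).
The state is a dict: "time": time; "q": joint angles; "joint_velocities": joint speeds; "tau": joint torques, N m; "ee_pos": TCP position; "orientation": TCP orientation; "force": force on the tool from outside, world axes, zero at the start; "wrist_torque": the same for the moment, N m; "gripper_width": finger opening in m; "grasp_force": force on a finger pad.
Only numpy, scipy, OpenCV 4.12 (cv2) and the standard library are available. Lean on these libraries where they do the work, as an engineer would, in place of code of your own. Each camera call takes 0.05 s, during which the arm holds its last target. There are 200 camera calls.

TASK

Take the front tote out of the lane whose totes have a grip bar: ease it back uphill to free its rim from the bent-over lip, lift it out, and let the two totes behind roll down to the front. Set it down gently (no dropping) upright on the height-adjustable stand, lengthwise with the stand and about centred across it, and slide it along until its end is up against the stand's fence; then let go. Leave the lidded boxes in the other lane and everything else on the bench where it is.

Things in the scene. Friction and masses are not known exactly. Their poses are not given: they have to be found in the camera images.
- lane: roller lane to take from: aluminium rails, grey rollers, blue legs, 94 mm wide, 430 long. Origin on the table below the inner face of its front stop; x level along the lane away from the front, y across, z up. Rollers rise at 0.175 rad (10 degrees) towards +x, tops 65 mm high at x = 0. Totes roll down to the stop. Rails 13 mm above the rollers. The two lanes may have swapped places
- lane_lip (a point): inner edge of the lip of that lane's front stop: the steel stop is bent over and reaches 11 mm over the rim of the front tote, 4 mm above the rim (its top 59 mm off the rollers). A tote must first go at least 11 mm up the slope before it can be lifted. The queue behind has 65 mm of free lane and is pushed back with 2 to 5 N. Axes as the lane
- tote1_bar (a point): centre of the grip bar of the front tote; x along the tote (uphill), z square to its floor (leans 0.175 rad to the front in the lane). Green open tote 120 (x) x 66 (y) x 50 mm to the rim, walls 4, black turned parts inside (below 40), 0.3 to 0.7 kg. The bar runs across (y) over its middle, is 16 thick in x, 66 long, 22 high, its centre 86 above the tote's underside; grip it across the 16
- tote1_mid (a point): the same tote: point 25 mm above the middle of its underside, same axes (the middle between its ends and sides)
- tote1: the same tote: origin at the middle of its underside, same axes
- tote2_mid (a point): second tote of the lane, like the first, directly behind it: point 25 mm above the middle of its underside, same axes
- tote2: second tote, origin at the middle of its underside
- tote3_mid (a point): third tote of the lane, like the first: point 25 mm above the middle of its underside, same axes
- tote3: third tote, origin at the middle of its underside
- stand: grey stand, foot 190 x 130 mm, fixed; origin on the table under its middle, x along its length to the fence, z up. Aluminium platform 180 (x) x 110 (y), level, its top 71 to 131 mm above the table: set differently each time and NOT reported (feel for it or look). It does not give below 60 N. A steel fence across its +x end rises 30 above the platform
- stand_fence (a point): a point fixed to the stand's foot, straight below the middle of the inner face of the fence (82 mm along x from the stand's middle), 61 mm above the table; axes as the stand. A tote up against the fence has its centre 60 mm before this point in x
- lane_b: the other roller lane, built the same, with three lidded boxes; leave it alone. Origin and axes as for the first lane
- box1_mid (a point): a lidded green box 120 x 66 x 56 mm with a grey lid, without grip bar in the other lane, number 1 from its front, 25 mm up its middle; leave it
- box2_mid (a point): a lidded green box 120 x 66 x 56 mm with a grey lid, without grip bar in the other lane, number 2 from its front, 25 mm up its middle; leave it
- box3_mid (a point): a lidded green box 120 x 66 x 56 mm with a grey lid, without grip bar in the other lane, number 3 from its front, 25 mm up its middle; leave it
- oil: white bottle, 56 mm across, 150 high; leave it (origin at its foot)
- tape: cardboard ring 100 mm across, 45 high; leave it (origin under its middle)
- gauge: dark steel gauge block 90 x 50 x 30 with a round top, 42 high; leave it (origin under its middle)
- driver: screwdriver lying flat, about 200 mm; leave it
- sleeve: black turned sleeve 90 mm long, 32 across, lying on a foot; leave it (origin under its middle)
Not all that is in view belongs to the job. Leave any orange look-alike of the tote2 alone.

How it is judged (in metres and radians):
On the way, in this order (a step that is already met when the one before it is completed fails the run):
1. the front tote, off the rollers, is lifted clear of the lip (z of tote1_mid in the frame of lane above 0.155 m and contact force between tote1 and lane below 0.1 N), for 0.05 s.
2. the second tote has rolled down to the front stop and the third up behind it (x of tote2_mid in the frame of lane between 0.0474202 and 0.0634202 m and angle between each of tote2_mid, tote3_mid's own z axis and vertical below 0.24 rad and linear speed of each of tote2, tote3 below 0.02 m/s and x of tote3_mid in the frame of lane between 0.165587 and 0.181587 m), for 0.2 s.
At the end, for the whole second after the job is handed in: Front tote released, at rest and upright (0.05 rad) on the platform, end within 4 mm of the fence, within 22 mm of the middle line and 0.12 rad of lengthwise; the other two totes at rest within 8 mm of the first and second places of the lane (all of step 2 and x of tote1_mid in the frame of stand_fence between -0.064 and -0.055 m and y of tote1_mid in the frame of stand_fence between -0.022 and 0.022 m and angle between the x axis of tote1 and the x axis of stand, either way round below 0.12 rad and angle between tote1_mid's own z axis and vertical below 0.05 rad and contact force between tote1 and stand above 1 N and linear speed of tote1 below 0.02 m/s); the robot touches nothing.
It fails at once if the tote is dropped or thrown (free of the fingers and faster than 0.5 m/s) (contact force between the fingers and tote1 below 0.05 N and linear speed of tote1 above 0.5 m/s).
It fails at once if a lidded box or another thing on the bench is moved by more than 30 mm (distance of any of box1_mid, box2_mid, box3_mid, oil, tape, gauge, driver, sleeve from where it was at the start of the episode above 0.03 m).
It also fails if it takes over 51 s, if anything falls off the work surface, if the arm or the gripper's body presses on something with over 40 N, if the wrist force passes 120 N, or if a joint passes its speed limit or range.

## Working session

There is one attempt and no reset: what is moved stays moved. The work goes in short steps, Python scripts to look and compute and a tool call to move; the robot and the scene stay as the last step left them, time stands still between calls to the robot, and variables do not carry over. Pictures are saved under pics/ and viewed, at most 10 in all, crops included, and the job is handed in when it is done.

Besides the shell and the picture viewer there is one more tool, called after "Emit:" by a JSON object that holds its "fn" and its "kwargs", one argument or row to a line. move_arm: Moves the arm, as the interface text tells. Shift numbers are shares of 50 cm and turn numbers shares of 90 degrees, none past 1 either way. Its arguments: {"type":"object","properties":{"motion":{"type":"array"},"newtons":{"type":"number"}},"required":["motion"]}

```bash
mkdir -p pics; cat > h.py <<'E'
import numpy as np, cv2
from plant import env
def save(p,n): cv2.imwrite('pics/'+n,cv2.cvtColor(p['color'],cv2.COLOR_RGB2BGR))
def ray(p,loc,fish=False):
    u=np.array([loc[0]*560,loc[1]*420]); x=(u[0]-p['cx'])/p['fx']; y=(u[1]-p['cy'])/p['fy']
    if fish:
        r=np.hypot(x,y); d=np.array([x/r*np.sin(r),y/r*np.sin(r),np.cos(r)]) if r>1e-9 else np.array([0,0,1.])
    else: d=np.array([x,y,1.])
    R=np.array(p['R']); t=np.array(p['t']); d=R.T@d
    return -R.T@t, d/np.linalg.norm(d)
def atz(p,loc,z,fish=False):
    c,d=ray(p,loc,fish); return c+d*(z-c[2])/d[2]
def tri(rs):
    A=np.zeros((3,3));b=np.zeros(3)
    for c,d in rs:
        P=np.eye(3)-np.outer(d,d);A+=P;b+=P@c
    X=np.linalg.solve(A,b); return X,[np.linalg.norm((np.eye(3)-np.outer(d,d))@(X-c)) for c,d in rs]
E
python3 - <<'E'
from h import *
np.set_printoptions(precision=4,suppress=True)
s=env.get_image('scene');t=env.get_image('top')
a=np.hstack([s['color'],t['color']]);a=cv2.resize(a,(800,300))
save(s,'s.png');save(t,'t.png')
for n in ['lane','lane_lip','tote1_bar','tote1_mid','tote2_mid','tote3_mid','stand','stand_fence','box1_mid','lane_b','oil','tape','gauge','driver','sleeve']:
    A=env.spot_point(s,n);B=env.spot_point(t,n)
    print(n,'S',[(np.round(q['location'],3).tolist(),round(q['conf'],2)) for q in A[:3]],'T',[(np.round(q['location'],3).tolist(),round(q['conf'],2)) for q in B[:3]])
    for i in A[:2]:
      for j in B[:2]:
        X,e=tri([ray(s,i['location']),ray(t,j['location'])])
        if max(e)<.008: print('   ',X,np.round(e,4))
print(env.get_state())
E
```

```text
lane S [([0.521, 0.568], 0.84), ([0.639, 0.695], 0.73)] T [([0.343, 0.552], 0.91), ([0.505, 0.541], 0.79), ([0.788, 0.344], 0.65)]
    [ 0.4533 -0.0078  0.0032] [0.0007 0.0007]
    [ 0.4417  0.2241 -0.0053] [0.0001 0.0001]
lane_lip S [([0.529, 0.501], 0.65), ([0.259, 0.469], 0.49)] T [([0.499, 0.545], 0.77)]
    [ 0.4517 -0.0012  0.1184] [0.0016 0.0016]
tote1_bar S [([0.501, 0.489], 0.98)] T [([0.5, 0.509], 0.94)]
    [ 0.4911 -0.0088  0.1576] [0.0049 0.0049]
tote1_mid S [([0.503, 0.526], 0.79), ([0.718, 0.809], 0.65), ([0.63, 0.592], 0.42)] T [([0.503, 0.503], 0.6), ([0.334, 0.502], 0.55)]
    [ 0.4934 -0.0076  0.1026] [0. 0.]
tote2_mid S [([0.726, 0.63], 0.75), ([0.429, 0.574], 0.57)] T [([0.308, 0.69], 0.77), ([0.509, 0.365], 0.62)]
    [0.3022 0.2632 0.027 ] [0.0036 0.0036]
    [ 0.625  -0.0144  0.1207] [0.0024 0.0024]
tote3_mid S [([0.351, 0.611], 0.83), ([0.353, 0.402], 0.69), ([0.502, 0.489], 0.38)] T [([0.509, 0.242], 0.8)]
    [ 0.7415 -0.0184  0.1512] [0.003 0.003]
stand S [([0.4, 0.43], 0.83)] T [([0.732, 0.557], 0.71)]
    [ 0.4354 -0.3332 -0.0233] [0.002 0.002]
stand_fen
[... 820 characters left out ...]
iver S [([0.726, 0.816], 0.83)] T [([0.224, 0.531], 0.65)]
    [ 0.4641  0.3946 -0.0015] [0.0001 0.0001]
sleeve S [([0.634, 0.593], 0.59)] T [([0.414, 0.64], 0.82)]
    [ 0.3465  0.1244 -0.0036] [0.0028 0.0028]
{'time': 1.6, 'q': array([67.978 , 28.1267, 89.318 ,  0.0006, 62.5486, -6.0491]), 'joint_velocities': array([ 0.098 , -0.0109,  0.0185, -0.0627, -0.0523,  0.0945]), 'tau': array([ -0.0006, -61.2464, -25.8427,   0.0693,   0.0446,   0.    ]), 'ee_pos': array([0.172 , 0.6009, 0.2147]), 'orientation': array([179.9933,   0.0002, 164.0268]), 'force': array([0.1277, 0.7063, 0.1806]), 'wrist_torque': array([-0.032 , -0.0044,  0.0265]), 'grasp_force': 0.0, 'gripper_width': 0.09502783976421655}
```

View pics/s.png

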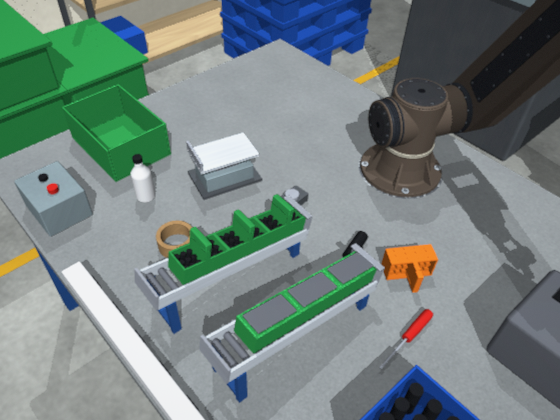

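View pics/t.png

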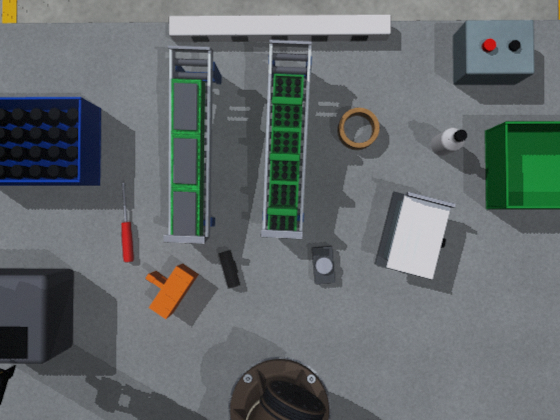

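The scene view shows the barred totes in the middle lane, with the front bar at about (285,208). The stand is at about (228,160) in scene and (418,235) in top, its fence at the far end. The orange look-alike is at (172,290) in top. Next I'll zoom in on the stand and the front tote.

```bash
python3 - <<'E'
from h import *
s=cv2.imread('pics/s.png');t=cv2.imread('pics/t.png')
def c(im,x,y,w,h): return cv2.resize(im[y:y+h,x:x+w],(400,300),interpolation=cv2.INTER_CUBIC)
a=np.vstack([np.hstack([c(s,180,120,100,75),c(t,365,185,100,75)]),np.hstack([c(s,230,180,100,75),c(t,240,170,100,75)])])
cv2.imwrite('pics/z.png',a)
E
```

```text
(no output)
```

View pics/z.png

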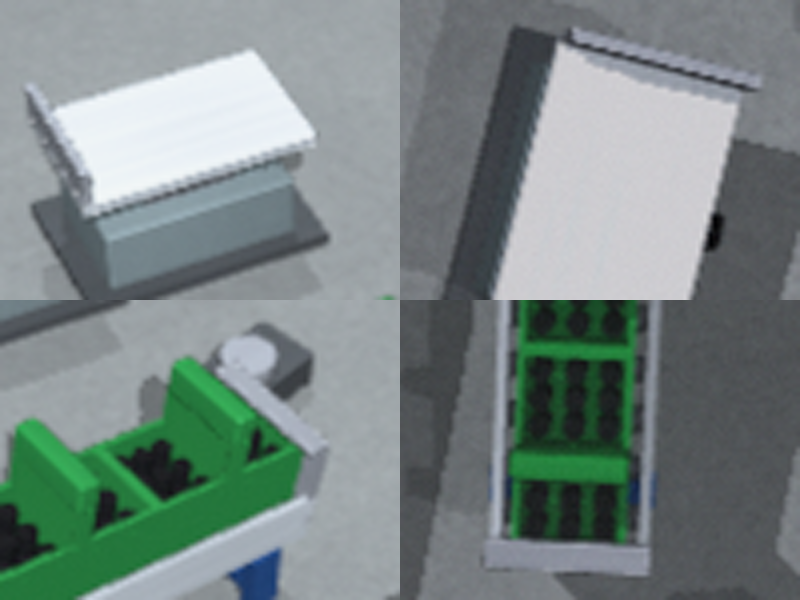

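The zoom shows the fence at the stand's +x end, running from (407,193) to (455,206) in top. The front tote's grip bar centre is at about (282,287-75+…) ≈ (282,211) in top. Now I'll fit the stand pose from its platform corners, and the lane yaw from the bars.

```bash
python3 - <<'E'
from h import *
from scipy.optimize import least_squares
np.set_printoptions(precision=4,suppress=True)
s=env.get_image('scene');t=env.get_image('top')
def quad(p,x,y,w,h,th):
    g=p['color'].min(2)[y:y+h,x:x+w]; g=cv2.resize(g,None,fx=4,fy=4,interpolation=cv2.INTER_CUBIC)
    m=(g>th).astype(np.uint8); m=cv2.morphologyEx(m,cv2.MORPH_OPEN,np.ones((17,17)))
    c=max(cv2.findContours(m,0,2)[0],key=cv2.contourArea); h_=cv2.convexHull(c)
    q=cv2.approxPolyDP(h_,12,True)[:,0]; return q/4+[x-.375,y-.375]
qs=quad(s,180,120,100,75,190);qt=quad(t,365,185,100,105,185);print(qs,qt)
def proj(p,X):
    c=(np.array(p['R'])@X.T).T+np.array(p['t']); return np.c_[p['fx']*c[:,0]/c[:,2]+p['cx'],p['fy']*c[:,1]/c[:,2]+p['cy']]
def pts(v,P):
    x,y,a,h=v; c,s_=np.cos(a),np.sin(a); P=np.array(P)
    return np.c_[x+c*P[:,0]-s_*P[:,1],y+s_*P[:,0]+c*P[:,1],h+P[:,2]]
S=[(-.09,-.055,0),(-.09,.055,0),(.082,.055,0)]
near=lambda q,u:q[np.argmin(np.linalg.norm(q-u,axis=1))]
us=np.array([near(qs,(243,133)),near(qs,(258.7,154.5)),near(qs,(203,173))])
ut=np.array([near(qt,(433,279)),near(qt,(388,267)),near(qt,(405,195))])
f=lambda v:np.r_[(proj(s,pts(v,S))-us).ravel(),(proj(t,pts(v,S))-ut).ravel()]
r=least_squares(f,[.44,-.33,-.25,.1],loss='soft_l1')
print(r.x,np.degrees(r.x[2]),'\n',f(r.x).reshape(-1,2)); v=r.x
print('fencept',pts([*v[:3],0],[(.082,0,.061),(.022,0,0)]))
for n in ['tote1_bar','lane_lip','tote1_mid']:
    A=env.spot_point(s,n);B=env.spot_point(t,n)
    for i in A[:2]:
      for j in B[:2]:
        X,e=tri([ray(s,i['location']),ray(t,j['location'])])
        if max(e)<.008: print(n,X,np.round(e,4))
# bars in top : greenest rim; lane edges
for z,uv in [(.16,(282.6,211.5))]: print('bar top px',atz(t,(uv[0]/560,uv[1]/420),.163))
print('rail front/back mid',atz(t,(283.2/560,231/420),.12),atz(t,(291/560,45/420),.15))
for a in [(273,42),(311,42)]: print(atz(t,(a[0]/560,a[1]/420),.15))
for a in [(262,233),(302,235)]: print(atz(t,(a[0]/560,a[1]/420),.124))
E
```

```text
[[256.625 150.125]
 [254.625 155.375]
 [202.875 170.125]
 [194.125 146.125]
 [243.625 133.125]] [[404.125 197.375]
 [447.625 210.625]
 [431.875 276.875]
 [387.625 266.875]]
[ 0.4369 -0.3273 -0.2572  0.0936] -14.735802393165825 
 [[-1.4004  0.2122]
 [ 3.4033 -0.7524]
 [-0.232   1.8658]
 [ 0.539   2.3605]
 [-1.2319  0.1598]
 [ 0.581  -1.6918]]
fencept [[ 0.5162 -0.3481  0.061 ]
 [ 0.4582 -0.3329  0.    ]]
tote1_bar [ 0.4914 -0.0095  0.1525] [0.0019 0.0019]
lane_lip [ 0.4475 -0.009   0.1223] [0.0009 0.0009]
tote1_mid [ 0.4996 -0.0159  0.1006] [0.0017 0.0017]
bar top px [ 0.4923 -0.0108  0.163 ]
rail front/back mid [ 0.4481 -0.0113  0.12  ] [ 0.8681 -0.0292  0.15  ]
[0.8752 0.0114 0.15  ]
[ 0.8747 -0.0743  0.15  ]
[0.4436 0.0371 0.124 ]
[ 0.4392 -0.0542  0.124 ]
```

Emit:
{"fn": "move_arm", "kwargs": {
  "motion": [
    {"grip": 1,"travel": [0.03,-0.02,0.14],"delta_rot": [0,0,-0.05]},
    {"grip": 1,"travel": [0.3,-0.58,0.16],"delta_rot": [0,0,-0.5]},
    {"grip": 1,"travel": [0.3,-0.58,0.16],"delta_rot": [0,0,-0.5]},
    {"grip": 1,"travel": [0.3,-0.58,0.16],"delta_rot": [0,0,-0.5]},
    {"grip": 1,"travel": [0.3,-0.58,0.16],"delta_rot": [0,0,-0.5]},
    {"grip": 1,"travel": [0.3,-0.58,0.16],"delta_rot": [0,0,-0.5]},
    {"grip": 1,"travel": [0.3,-0.58,0.16],"delta_rot": [0,0,-0.5]},
    {"grip": 1,"travel": [0.3,-0.58,0.16],"delta_rot": [0,0,-0.5]}
  ],
  "newtons": 30
}}

```text
time: 2.67
ee_pos: [0.3098, 0.3342, 0.2916]
orientation: [180.0, -0.0, 118.7]
force: [1.2, 0.2, 0.4]
gripper_width: 0.0951
grasp_force: 0.0
```

Emit:
{"fn": "move_arm", "kwargs": {
  "motion": [
    {"grip": 1,"travel": [0.33,-0.66,0],"delta_rot": [0,0,-0.35]},
    {"grip": 1,"travel": [0.33,-0.66,0],"delta_rot": [0,0,-0.35]},
    {"grip": 1,"travel": [0.33,-0.66,0],"delta_rot": [0,0,-0.35]},
    {"grip": 1,"travel": [0.33,-0.66,0],"delta_rot": [0,0,-0.35]},
    {"grip": 1,"travel": [0.33,-0.66,0],"delta_rot": [0,0,-0.35]},
    {"grip": 1,"travel": [0.33,-0.66,0],"delta_rot": [0,0,-0.35]},
    {"grip": 1,"travel": [0.33,-0.66,0],"delta_rot": [0,0,-0.35]},
    {"grip": 1,"travel": [0.33,-0.66,0],"delta_rot": [0,0,-0.35]}
  ]
}}

```text
time: 3.33
ee_pos: [0.459, 0.0357, 0.2915]
orientation: [180.0, -0.0, 87.5]
force: [1.8, 0.6, -0.1]
gripper_width: 0.0949
grasp_force: 0.0
```

```bash
python3 - <<'E'
from h import *
np.set_printoptions(precision=4,suppress=True)
w=env.get_image('wrist');save(w,'w.png')
st=env.get_state();print(st['ee_pos'],st['orientation'])
for n,z in [('tote1_bar',.16),('lane_lip',.122),('tote1_mid',.1)]:
    for q in env.spot_point(w,n)[:3]: print(n,np.round(q['location'],3),q['conf'],atz(w,q['location'],z,True))
E
```

```text
[0.4621 0.0307 0.2912] [179.8914   0.106   87.3614]
tote1_bar [0.559 0.595] 0.79 [ 0.4944 -0.0151  0.16  ]
lane_lip [0.484 0.56 ] 0.83 [ 0.4521 -0.0109  0.122 ]
tote1_mid [0.568 0.545] 0.7 [ 0.5075 -0.0134  0.1   ]
```

View pics/w.png

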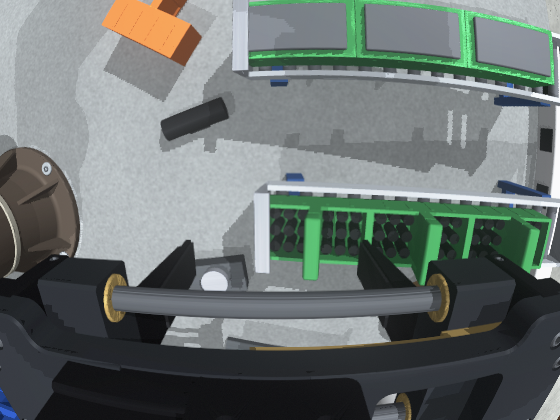

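The wrist view puts the front bar at (313,243), the stop at (262,232) and the look-alike at (150,30). This agrees with the earlier fix, so I'm going to pre-grasp, tilted with the tote.

Emit:
{"fn": "move_arm", "kwargs": {
  "motion": [
    {"grip": 1,"travel": [0.04,-0.085,-0.04],"delta_rot": [-0.005,-0.111,0]},
    {"grip": 1,"travel": [0.04,-0.085,-0.1],"delta_rot": [-0.005,-0.111,0]},
    {"grip": 1,"travel": [0.04,-0.085,-0.14],"delta_rot": [-0.005,-0.111,0]},
    {"grip": 1,"travel": [0.04,-0.085,-0.14],"delta_rot": [-0.005,-0.111,0]},
    {"grip": 1,"travel": [0.04,-0.085,-0.14],"delta_rot": [-0.005,-0.111,0]}
  ]
}}

```text
time: 3.95
ee_pos: [0.4782, -0.0035, 0.2213]
orientation: [170.1, -0.0, 87.6]
force: [0.9, 0.2, 0.9]
gripper_width: 0.0949
grasp_force: 0.0
```

```bash
python3 - <<'E'
from h import *
np.set_printoptions(precision=4,suppress=True)
w=env.get_image('wrist');st=env.get_state();print(st['ee_pos'],st['orientation'])
for n,z in [('tote1_bar',.16),('lane_lip',.122)]:
    for q in env.spot_point(w,n)[:2]: print(n,np.round(q['location'],3),q['conf'],atz(w,q['location'],z,True))
E
```

```text
[ 0.4789 -0.0036  0.2222] [169.9661   0.0125  87.6157]
tote1_bar [0.497 0.559] 0.77 [ 0.4907 -0.0124  0.16  ]
tote1_bar [0.504 0.489] 0.38 [0.4947 0.0104 0.16  ]
lane_lip [0.403 0.528] 0.61 [ 0.452  -0.0101  0.122 ]
```

Emit:
{"fn": "move_arm", "kwargs": {
  "motion": [
    {"grip": 1,"travel": [0.01,-0.017,-0.05],"delta_rot": [0,0,0]},
    {"grip": 1,"travel": [0.022,-0.017,-0.11],"delta_rot": [0,0,0]},
    {"grip": 1,"travel": [0.032,-0.017,-0.16],"delta_rot": [0,0,0]},
    {"grip": 1,"travel": [0.032,-0.017,-0.16],"delta_rot": [0,0,0]},
    {"grip": 1,"travel": [0.032,-0.017,-0.16],"delta_rot": [0,0,0]}
  ]
}}

```text
time: 4.52
ee_pos: [0.4948, -0.0128, 0.1415]
orientation: [170.1, 0.0, 87.6]
force: [0.4, 0.3, -0.4]
gripper_width: 0.0951
grasp_force: 0.0
```

Emit:
{"fn": "move_arm", "kwargs": {
  "motion": [
    {"grip": -1,"travel": [0,0,0],"delta_rot": [0,0,0]},
    {"grip": -1,"travel": [0,0,0],"delta_rot": [0,0,0]},
    {"grip": -1,"travel": [0,0,0],"delta_rot": [0,0,0]},
    {"grip": -1,"travel": [0,0,0],"delta_rot": [0,0,0]},
    {"grip": -1,"travel": [0,0,0],"delta_rot": [0,0,0]},
    {"grip": -1,"travel": [0,0,0],"delta_rot": [0,0,0]}
  ],
  "newtons": 35
}}

```text
time: 5.02
ee_pos: [0.4946, -0.0132, 0.1416]
orientation: [170.0, 0.0, 87.5]
force: [0.4, 0.1, -0.3]
gripper_width: 0.0607
grasp_force: 0.0
```

Emit:
{"fn": "move_arm", "kwargs": {
  "motion": [
    {"grip": -1,"travel": [0,0,0],"delta_rot": [0,0,0]},
    {"grip": -1,"travel": [0,0,0],"delta_rot": [0,0,0]},
    {"grip": -1,"travel": [0,0,0],"delta_rot": [0,0,0]},
    {"grip": -1,"travel": [0,0,0],"delta_rot": [0,0,0]},
    {"grip": -1,"travel": [0,0,0],"delta_rot": [0,0,0]},
    {"grip": -1,"travel": [0,0,0],"delta_rot": [0,0,0]},
    {"grip": -1,"travel": [0,0,0],"delta_rot": [0,0,0]},
    {"grip": -1,"travel": [0,0,0],"delta_rot": [0,0,0]}
  ]
}}

```text
time: 5.68
ee_pos: [0.4957, -0.0133, 0.1415]
orientation: [169.9, 0.0, 87.5]
force: [4.7, 0.2, 0.1]
gripper_width: 0.0159
grasp_force: 35.0
```

Emit:
{"fn": "move_arm", "kwargs": {
  "motion": [
    {"grip": -1,"travel": [0.01,0,0.002],"delta_rot": [0,0,0]},
    {"grip": -1,"travel": [0.02,-0.001,0.004],"delta_rot": [0,0,0]},
    {"grip": -1,"travel": [0.03,-0.001,0.006],"delta_rot": [0,0,0]},
    {"grip": -1,"travel": [0.04,-0.002,0.008],"delta_rot": [0,0,0]},
    {"grip": -1,"travel": [0.044,-0.002,0.009],"delta_rot": [0,0,0]},
    {"grip": -1,"travel": [0.044,-0.002,0.009],"delta_rot": [0,0,0]},
    {"grip": -1,"travel": [0.044,-0.002,0.009],"delta_rot": [0,0,0]}
  ]
}}

```text
time: 6.27
ee_pos: [0.5165, -0.0141, 0.1454]
orientation: [170.0, 0.0, 87.5]
force: [-1.7, -0.6, -4.9]
gripper_width: 0.016
grasp_force: 35.0
```

Emit:
{"fn": "move_arm", "kwargs": {
  "motion": [
    {"grip": -1,"travel": [-0.005,0,0.03],"delta_rot": [0,0,0]},
    {"grip": -1,"travel": [-0.015,0,0.1],"delta_rot": [0,0,0]},
    {"grip": -1,"travel": [-0.03,0,0.18],"delta_rot": [0,0,0]},
    {"grip": -1,"travel": [-0.04,0,0.26],"delta_rot": [0,0,0]},
    {"grip": -1,"travel": [-0.05,0,0.33],"delta_rot": [0,0,0]},
    {"grip": -1,"travel": [-0.05,0,0.33],"delta_rot": [0,0,0]},
    {"grip": -1,"travel": [-0.05,0,0.33],"delta_rot": [0,0,0]},
    {"grip": -1,"travel": [-0.05,0,0.33],"delta_rot": [0,0,0]}
  ]
}}

```text
time: 6.93
ee_pos: [0.4911, -0.0141, 0.3096]
orientation: [170.1, 0.0, 87.5]
force: [-0.8, -0.6, -5.0]
gripper_width: 0.0156
grasp_force: 35.0
```

```bash
python3 - <<'E'
from h import *
np.set_printoptions(precision=4,suppress=True)
st=env.get_state();print(st['ee_pos'],st['force'])
s=env.get_image('scene');t=env.get_image('top');save(s,'s2.png')
E
```

```text
[ 0.4911 -0.0141  0.3096] [-0.8081 -0.6336 -4.9843]
```

View pics/s2.png

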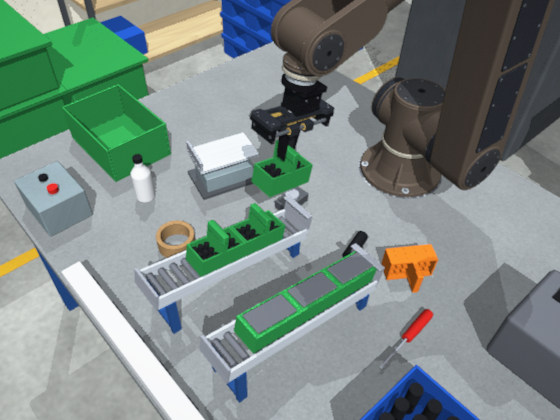

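The front tote is out and hanging from the bar at (285,165). The other two have moved down toward the stop and the boxes are undisturbed. Next I carry it to the stand while levelling it.

Emit:
{"fn": "move_arm", "kwargs": {
  "motion": [
    {"grip": -1,"travel": [-0.01,-0.05,0],"delta_rot": [0.001,0.03,0]},
    {"grip": -1,"travel": [-0.03,-0.12,0],"delta_rot": [0.003,0.07,0]},
    {"grip": -1,"travel": [-0.045,-0.2,0],"delta_rot": [0.005,0.111,0]},
    {"grip": -1,"travel": [-0.06,-0.28,0],"delta_rot": [0.005,0.111,0]},
    {"grip": -1,"travel": [-0.075,-0.36,-0.02],"delta_rot": [0.005,0.111,0]},
    {"grip": -1,"travel": [-0.09,-0.44,-0.04],"delta_rot": [0.005,0.111,0]},
    {"grip": -1,"travel": [-0.105,-0.52,-0.06],"delta_rot": [0.005,0.111,0]},
    {"grip": -1,"travel": [-0.115,-0.58,-0.08],"delta_rot": [0.005,0.111,0]}
  ]
}}

```text
time: 7.7
ee_pos: [0.4331, -0.3069, 0.2685]
orientation: [-179.9, -0.1, 87.5]
force: [0.9, 0.0, -4.7]
gripper_width: 0.016
grasp_force: 35.0
```

Emit:
{"fn": "move_arm", "kwargs": {
  "motion": [
    {"grip": -1,"travel": [-0.005,-0.03,-0.01],"delta_rot": [0,0,-0.06]},
    {"grip": -1,"travel": [-0.009,-0.042,-0.04],"delta_rot": [0,0,-0.125]},
    {"grip": -1,"travel": [-0.009,-0.042,-0.06],"delta_rot": [0,0,-0.125]},
    {"grip": -1,"travel": [-0.009,-0.042,-0.06],"delta_rot": [0,0,-0.125]},
    {"grip": -1,"travel": [-0.009,-0.042,-0.06],"delta_rot": [0,0,-0.125]},
    {"grip": -1,"travel": [-0.009,-0.042,-0.06],"delta_rot": [0,0,-0.125]}
  ]
}}

```text
time: 8.2
ee_pos: [0.43, -0.3245, 0.2409]
orientation: [180.0, -0.0, 76.5]
force: [-0.6, 1.0, -3.9]
gripper_width: 0.0158
grasp_force: 35.0
```

```bash
python3 - <<'E'
from h import *
np.set_printoptions(precision=4,suppress=True)
st=env.get_state();print(st['ee_pos'],st['orientation'],st['force'])
s=env.get_image('scene');t=env.get_image('top')
for n in ['tote2_mid','tote3_mid','tote1_bar']:
    for i in env.spot_point(s,n)[:3]:
      for j in env.spot_point(t,n)[:3]:
        X,e=tri([ray(s,i['location']),ray(t,j['location'])])
        if max(e)<.008: print(n,X,np.round(e,4),i['conf'],j['conf'])
def c(im,x,y,w,h): return cv2.resize(im['color'][y:y+h,x:x+w],(400,300),interpolation=cv2.INTER_CUBIC)
a=np.vstack([np.hstack([c(s,160,100,140,105),c(t,350,165,140,105)]),np.hstack([c(s,180,180,160,120),c(t,220,140,140,105)])])
cv2.imwrite('pics/z2.png',a[:,:,::-1])
E
```

```text
[ 0.43   -0.3245  0.2409] [179.9913  -0.0044  76.4623] [-0.6025  1.0298 -3.937 ]
tote2_mid [ 0.5073 -0.0116  0.1075] [0.0019 0.0019] 0.8 0.87
tote2_mid [0.299  0.2602 0.025 ] [0.0012 0.0012] 0.7 0.94
tote3_mid [ 0.6192 -0.0216  0.1213] [0.0005 0.0005] 0.98 0.76
tote1_bar [ 0.4309 -0.3221  0.2595] [0.0046 0.0046] 0.76 0.97
```

View pics/z2.png

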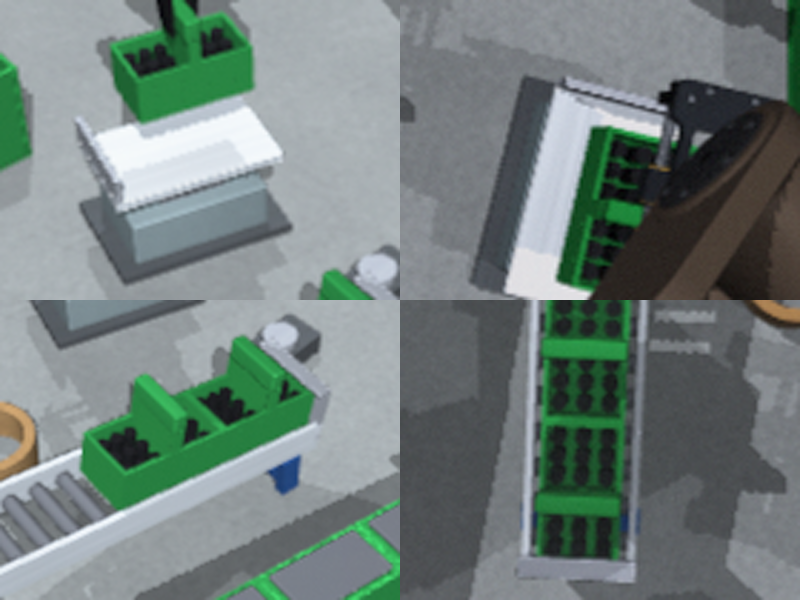

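Both totes are seated in places 1 and 2, and the tote hangs over the platform parallel to it. I'll lower it now.

Emit:
{"fn": "move_arm", "kwargs": {
  "motion": [
    {"grip": -1,"travel": [0,0,-0.04],"delta_rot": [0,0,0]},
    {"grip": -1,"travel": [0,0,-0.08],"delta_rot": [0,0,0]},
    {"grip": -1,"travel": [0,0,-0.1],"delta_rot": [0,0,0]},
    {"grip": -1,"travel": [0,0,-0.11],"delta_rot": [0,0,0]},
    {"grip": -1,"travel": [0,0,-0.118],"delta_rot": [0,0,0]},
    {"grip": -1,"travel": [0,0,-0.124],"delta_rot": [0,0,0]},
    {"grip": -1,"travel": [0,0,-0.128],"delta_rot": [0,0,0]},
    {"grip": -1,"travel": [0,0,-0.128],"delta_rot": [0,0,0]}
  ]
}}

```text
time: 9.42
ee_pos: [0.4297, -0.3253, 0.1768]
orientation: [180.0, 0.0, 76.3]
force: [0.3, -0.4, -3.9]
gripper_width: 0.0158
grasp_force: 35.0
```

Emit:
{"fn": "move_arm", "kwargs": {
  "motion": [
    {"grip": -1,"travel": [0,0,-0.005],"delta_rot": [0,0,0]},
    {"grip": -1,"travel": [0,0,-0.01],"delta_rot": [0,0,0]},
    {"grip": -1,"travel": [0,0,-0.014],"delta_rot": [0,0,0]},
    {"grip": -1,"travel": [0,0,-0.016],"delta_rot": [0,0,0]},
    {"grip": -1,"travel": [0,0,-0.016],"delta_rot": [0,0,0]}
  ]
}}

```text
time: 9.83
ee_pos: [0.4295, -0.3251, 0.1684]
orientation: [-180.0, -0.0, 76.3]
force: [0.3, -0.0, -4.9]
gripper_width: 0.0156
grasp_force: 35.0
```

Emit:
{"fn": "move_arm", "kwargs": {
  "motion": [
    {"grip": -1,"travel": [0,0,-0.004],"delta_rot": [0,0,0]},
    {"grip": -1,"travel": [0,0,-0.007],"delta_rot": [0,0,0]},
    {"grip": -1,"travel": [0,0,-0.008],"delta_rot": [0,0,0]},
    {"grip": -1,"travel": [0,0,-0.008],"delta_rot": [0,0,0]}
  ]
}}

```text
time: 10.17
ee_pos: [0.4298, -0.325, 0.1676]
orientation: [179.9, 0.1, 76.3]
force: [-7.2, 10.3, 28.8]
gripper_width: 0.0159
grasp_force: 35.0
```

Contact is at TCP z ≈ 0.168, so the platform is at about 0.10 m. I'll ease off the pressure and slide towards the fence.

Emit:
{"fn": "move_arm", "kwargs": {
  "motion": [
    {"grip": -1,"travel": [0,0,0.004],"delta_rot": [0,0,0]},
    {"grip": -1,"travel": [0,0,0.005],"delta_rot": [0,0,0]},
    {"grip": -1,"travel": [0.008,-0.002,0.005],"delta_rot": [0,0,0]},
    {"grip": -1,"travel": [0.016,-0.004,0.005],"delta_rot": [0,0,0]},
    {"grip": -1,"travel": [0.024,-0.006,0.005],"delta_rot": [0,0,0]},
    {"grip": -1,"travel": [0.03,-0.0075,0.005],"delta_rot": [0,0,0]},
    {"grip": -1,"travel": [0.03,-0.0075,0.005],"delta_rot": [0,0,0]}
  ]
}}

```text
time: 10.75
ee_pos: [0.4449, -0.3292, 0.1677]
orientation: [180.0, 0.0, 76.3]
force: [-2.5, 1.1, 6.5]
gripper_width: 0.0159
grasp_force: 35.0
```

```bash
python3 - <<'E'
from h import *
st=env.get_state();print(st['ee_pos'],st['orientation'],st['force'])
s=env.get_image('scene');t=env.get_image('top')
def c(im,x,y,w,h): return cv2.resize(im['color'][y:y+h,x:x+w],(400,300),interpolation=cv2.INTER_CUBIC)
cv2.imwrite('pics/z3.png',np.hstack([c(s,170,110,112,84),c(t,365,180,112,84)])[:,:,::-1])
E
```

```text
[ 0.44485705 -0.32923005  0.16767917] [1.79989394e+02 3.18195222e-02 7.62794806e+01] [-2.53442061  1.14065501  6.48885689]
```

View pics/z3.png

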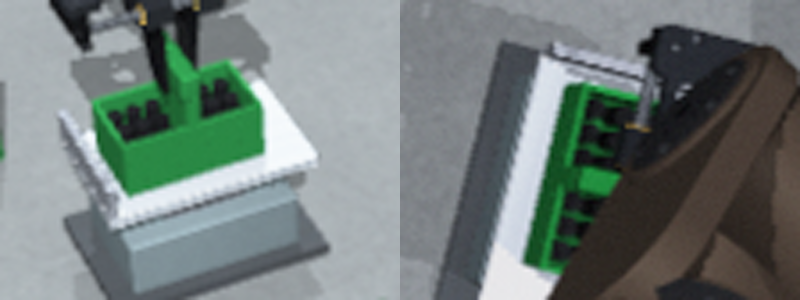

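The tote sits flat, parallel to the platform, with a gap of about 15 mm to the fence (scene crop (95,190), left half). It is slightly towards +y, so I'll correct 4 mm sideways while sliding on.

Emit:
{"fn": "move_arm", "kwargs": {
  "motion": [
    {"grip": -1,"travel": [0.006,-0.004,0],"delta_rot": [0,0,0]},
    {"grip": -1,"travel": [0.012,-0.008,0],"delta_rot": [0,0,0]},
    {"grip": -1,"travel": [0.0175,-0.0125,0],"delta_rot": [0,0,0]},
    {"grip": -1,"travel": [0.0175,-0.0125,0],"delta_rot": [0,0,0]}
  ]
}}

```text
time: 11.18
ee_pos: [0.4536, -0.3353, 0.1677]
orientation: [180.0, -0.0, 76.3]
force: [-2.3, 3.4, 8.2]
gripper_width: 0.0156
grasp_force: 35.0
```

Emit:
{"fn": "move_arm", "kwargs": {
  "motion": [
    {"grip": -1,"travel": [0.002,-0.0005,0],"delta_rot": [0,0,0]},
    {"grip": -1,"travel": [0.004,-0.001,0],"delta_rot": [0,0,0]},
    {"grip": -1,"travel": [0.004,-0.001,0],"delta_rot": [0,0,0]},
    {"grip": -1,"travel": [0.004,-0.001,0],"delta_rot": [0,0,0]}
  ]
}}

```text
time: 11.52
ee_pos: [0.4551, -0.3357, 0.1677]
orientation: [-180.0, 0.0, 76.3]
force: [-5.6, 3.3, 7.5]
gripper_width: 0.0158
grasp_force: 35.0
```

Emit:
{"fn": "move_arm", "kwargs": {
  "motion": [
    {"grip": -1,"travel": [0.002,-0.0005,0],"delta_rot": [0,0,0]},
    {"grip": -1,"travel": [0.004,-0.001,0],"delta_rot": [0,0,0]},
    {"grip": -1,"travel": [0.004,-0.001,0],"delta_rot": [0,0,0]},
    {"grip": -1,"travel": [0.004,-0.001,0],"delta_rot": [0,0,0]}
  ]
}}

```text
time: 11.85
ee_pos: [0.4567, -0.3361, 0.1677]
orientation: [-179.9, 0.0, 76.3]
force: [-7.8, 3.8, 9.3]
gripper_width: 0.0159
grasp_force: 35.0
```

Emit:
{"fn": "move_arm", "kwargs": {
  "motion": [
    {"grip": -1,"travel": [0.002,-0.0005,0],"delta_rot": [0,0,0]},
    {"grip": -1,"travel": [0.004,-0.001,0],"delta_rot": [0,0,0]},
    {"grip": -1,"travel": [0.004,-0.001,0],"delta_rot": [0,0,0]},
    {"grip": -1,"travel": [0.004,-0.001,0],"delta_rot": [0,0,0]}
  ]
}}

```text
time: 12.18
ee_pos: [0.4572, -0.3358, 0.1678]
orientation: [-179.7, -0.1, 76.3]
force: [-16.7, 5.7, 15.4]
gripper_width: 0.0157
grasp_force: 35.0
```

Emit:
{"fn": "move_arm", "kwargs": {
  "motion": [
    {"grip": -1,"travel": [0.002,-0.0005,0],"delta_rot": [0,0,0]},
    {"grip": -1,"travel": [0.002,-0.0005,0],"delta_rot": [0,0,0]},
    {"grip": -1,"travel": [0.002,-0.0005,0],"delta_rot": [0,0,0]}
  ]
}}

```text
time: 12.43
ee_pos: [0.4573, -0.3357, 0.1678]
orientation: [-179.6, -0.1, 76.3]
force: [-22.8, 7.9, 19.7]
gripper_width: 0.0157
grasp_force: 35.0
```

```bash
python3 - <<'E'
from h import *
s=env.get_image('scene');t=env.get_image('top')
def c(im,x,y,w,h): return cv2.resize(im['color'][y:y+h,x:x+w],(400,300),interpolation=cv2.INTER_CUBIC)
cv2.imwrite('pics/z4.png',np.hstack([c(s,180,120,80,60),c(t,380,180,80,60)])[:,:,::-1])
E
```

```text
(no output)
```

View pics/z4.png

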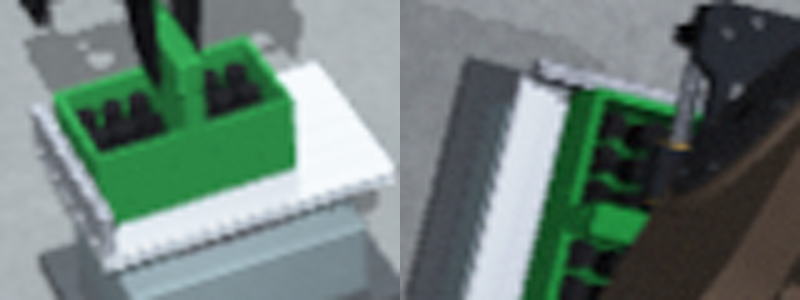

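The tote's end is flush with the fence, and its left margin of about 21 mm means it is centred. I'll relax the press and open.

Emit:
{"fn": "move_arm", "kwargs": {
  "motion": [
    {"grip": -1,"travel": [-0.0035,0.001,0.002],"delta_rot": [0,0,0]},
    {"grip": -1,"travel": [-0.0035,0.001,0.002],"delta_rot": [0,0,0]},
    {"grip": -1,"travel": [-0.0035,0.001,0.002],"delta_rot": [0,0,0]}
  ]
}}

```text
time: 12.78
ee_pos: [0.4571, -0.3359, 0.1679]
orientation: [-179.8, -0.1, 76.3]
force: [-9.7, 2.4, 4.5]
gripper_width: 0.0158
grasp_force: 35.0
```

Emit:
{"fn": "move_arm", "kwargs": {
  "motion": [
    {"grip": -0.4,"travel": [-0.001,0,0],"delta_rot": [0,0,0]},
    {"grip": -0.3,"travel": [-0.001,0,0],"delta_rot": [0,0,0]},
    {"grip": -0.2,"travel": [-0.001,0,0],"delta_rot": [0,0,0]},
    {"grip": -0.2,"travel": [-0.001,0,0],"delta_rot": [0,0,0]},
    {"grip": -0.2,"travel": [-0.001,0,0],"delta_rot": [0,0,0]},
    {"grip": -0.2,"travel": [-0.001,0,0],"delta_rot": [0,0,0]},
    {"grip": -0.2,"travel": [-0.001,0,0],"delta_rot": [0,0,0]},
    {"grip": -0.2,"travel": [-0.001,0,0],"delta_rot": [0,0,0]}
  ]
}}

```text
time: 13.45
ee_pos: [0.4581, -0.3364, 0.1682]
orientation: [180.0, 0.0, 76.3]
force: [-0.9, 0.4, -0.5]
gripper_width: 0.0381
grasp_force: 0.0
```

Emit:
{"fn": "move_arm", "kwargs": {
  "motion": [
    {"grip": -0.2,"travel": [0,0,0.02],"delta_rot": [0,0,0]},
    {"grip": -0.2,"travel": [0,0,0.06],"delta_rot": [0,0,0]},
    {"grip": -0.2,"travel": [0,0,0.12],"delta_rot": [0,0,0]},
    {"grip": -0.2,"travel": [0,0,0.18],"delta_rot": [0,0,0]},
    {"grip": -0.2,"travel": [0,0,0.24],"delta_rot": [0,0,0]},
    {"grip": -0.2,"travel": [-0.1,0.2,0.3],"delta_rot": [0,0,0]},
    {"grip": -0.2,"travel": [-0.1,0.2,0.3],"delta_rot": [0,0,0]},
    {"grip": -0.2,"travel": [-0.1,0.2,0.3],"delta_rot": [0,0,0]}
  ]
}}

```text
time: 14.12
ee_pos: [0.4068, -0.2346, 0.3196]
orientation: [179.9, 0.0, 76.3]
force: [-0.2, 0.3, 0.5]
gripper_width: 0.038
grasp_force: 0.0
```

```bash
python3 - <<'E'
from h import *
np.set_printoptions(precision=4,suppress=True)
st=env.get_state();print(st['time'],st['ee_pos'],st['force'],st['gripper_width'],st['grasp_force'])
s=env.get_image('scene');t=env.get_image('top')
for n in ['tote2_mid','tote3_mid','tote1_bar']:
    for i in env.spot_point(s,n)[:3]:
      for j in env.spot_point(t,n)[:3]:
        X,e=tri([ray(s,i['location']),ray(t,j['location'])])
        if max(e)<.008: print(n,X,np.round(e,4))
def c(im,x,y,w,h): return cv2.resize(im['color'][y:y+h,x:x+w],(400,300),interpolation=cv2.INTER_CUBIC)
cv2.imwrite('pics/z5.png',np.vstack([np.hstack([c(s,180,120,80,60),c(t,370,180,100,75)]),np.hstack([c(s,140,80,240,180),c(t,140,80,240,180)])])[:,:,::-1])
E
```

```text
14.1167 [ 0.4068 -0.2346  0.3196] [-0.2047  0.3355  0.4795] 0.03804038557739636 0.0
tote2_mid [ 0.5063 -0.0128  0.1081] [0.0014 0.0014]
tote2_mid [0.3047 0.2661 0.0241] [0.0009 0.0009]
tote3_mid [ 0.6207 -0.0203  0.1178] [0.0003 0.0003]
tote1_bar [ 0.4549 -0.3285  0.1992] [0.0002 0.0002]
tote1_bar [0.467  0.3886 0.003 ] [0.0013 0.0013]
```

View pics/z5.png

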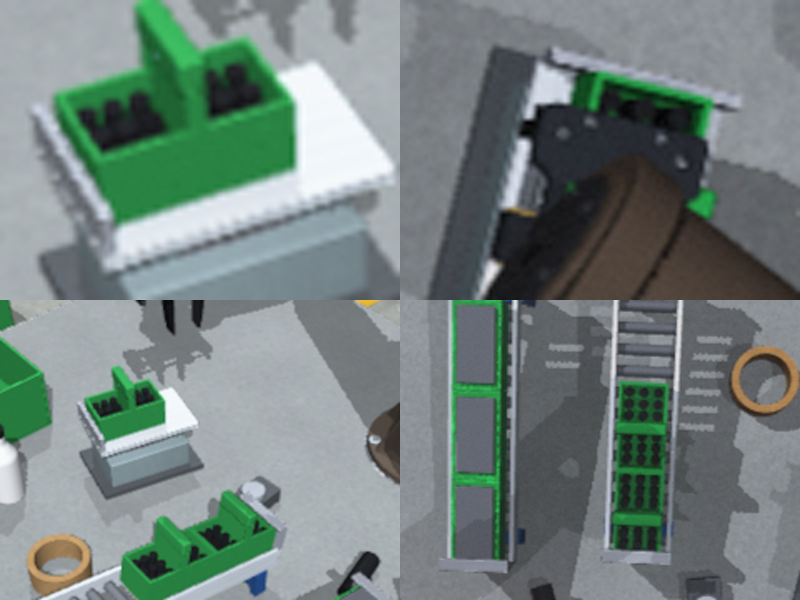

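The tote stands upright against the fence and the arm is clear of it. The two queued totes are seated and nothing else has moved, so I'm handing in.

```bash
python3 -c "
from plant import env
print(env.finish_job())"
```

```text
the job is handed in; nothing more can be done
None
```

The job is handed in, with no verdict returned: the front tote stands released, upright and about centred on the stand with its end against the fence, the other two totes have rolled down to the front stop, and nothing else looked moved in the last pictures.

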